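Sealant samples into the test rack, order reversed

TASK

Move the four samples (tin, bottle, jar and square can) from the steel tray to the four-bay aluminium test rack in reverse order: the sample at the left end of the tray goes into the bay at the right end of the rack, the next one into the bay beside it, and so on, so that the row ends up mirrored. Stand each one upright in the middle of its own bay and never tip it over on the way, as the sealant inside is still curing.

Things in the scene. Friction and masses are not known exactly. Their poses are not given: they have to be found in the camera images.
- tin_center (a point): squat round steel sample tin with a pale label band and a grooved flat lid, 52 mm in diameter, 44 mm high (the thin lid disc adds 1.5 mm), about 0.2 kg. Starts standing upright on its seat tile (foot 10 mm above the bench). Point: centre of the thing, half-way up; z is its upright axis.
- bottle_center (a point): tall amber glass bottle: body 42 mm in diameter up to 72 mm above its foot, then a tapering shoulder to 86 mm and a narrow white cap (25 mm in diameter) to the total height of 105 mm, about 0.16 kg. Starts standing upright on its seat tile (foot 10 mm above the bench). Point: centre of the thing, half-way up; z is its upright axis. The point is 52.5 mm above its foot, on the straight body.
- jar_center (a point): white plastic jar: body 47 mm in diameter up to 48 mm, above it a broad black screw cap 50 mm in diameter up to the total height of 66 mm, about 0.14 kg. Starts standing upright on its seat tile (foot 10 mm above the bench). Point: centre of the thing, half-way up; z is its upright axis. The point is 33 mm above its foot, on the white body.
- can_center (a point): square steel can with a label band, 44 x 44 mm, 74 mm high, with a small black screw cap (20 mm in diameter, 10 mm high) near one corner of its top, about 0.17 kg. Starts standing upright on its seat tile (foot 10 mm above the bench). Point: centre of the thing, half-way up; z is its upright axis. The point is 37 mm above its foot; x and y are normal to its flat sides, which start within about 0.1 rad of parallel to the tray's sides.
- seat_tin: square grey plastic seat tile under the tin at the start, 84 x 84 mm, 4 mm thick, with a pale 60 mm disc in the middle; fixed to the tray, does not move. All four tiles look alike. Origin: centre of its underside, 6 mm above the bench; z up
- seat_bottle: square grey plastic seat tile under the bottle at the start, 84 x 84 mm, 4 mm thick, with a pale 60 mm disc in the middle; fixed to the tray, does not move. All four tiles look alike. Origin: centre of its underside, 6 mm above the bench; z up
- seat_jar: square grey plastic seat tile under the jar at the start, 84 x 84 mm, 4 mm thick, with a pale 60 mm disc in the middle; fixed to the tray, does not move. All four tiles look alike. Origin: centre of its underside, 6 mm above the bench; z up
- seat_can: square grey plastic seat tile under the can at the start, 84 x 84 mm, 4 mm thick, with a pale 60 mm disc in the middle; fixed to the tray, does not move. All four tiles look alike. Origin: centre of its underside, 6 mm above the bench; z up
- tray: flat steel tray with the row of samples at the start, 96 x 372 mm, rim 10 mm high; fixed; either the nearer or the farther rack. Origin: centre of its underside, on the bench; y runs along the row to its left end as the robot sees it (within 0.15 rad of world y), x across the row, z up. Seats centred at y = +132, +44, -44, -132 mm, x = 0
- rack: empty aluminium rack, 96 x 372 mm, four open bays in a row; fixed. Origin: centre of its underside, on the bench; y along the row to its left end as the robot sees it (within 0.15 rad of world y), x across, z up. Bay centres y = +132, +44, -44, -132 mm, x = 0, grey 60 mm discs; bays 83 (y) x 86 mm, floor 6 mm, ribs 16 mm, edges 12 mm, end handles 29 mm above the bench

How it is judged:
By the outcome, as a careful person would: the job done as asked, in the order asked, and still so for the second after the job is handed in, with the robot touching nothing.
It also fails if it takes over 104 s, if anything falls off the work surface, if the arm or the gripper's body presses on something with over 40 N, if the wrist force passes 120 N, or if a joint passes its speed limit or range.

ROBOT

A 6-joint arm with a two-finger parallel gripper is mounted at the origin on the work surface. World frame = base frame: x ahead of the robot, y to its left, z up, the work surface at z = 0. Lengths are in m, angles in rad, forces in N, time in s.
With the tool pointing down it reaches from about 0.35 to 0.725 m from the base axis. Payload 6 kg.
Tool frame: the origin (TCP) lies midway between the tips of the shut fingers; the grasp point (between the pads) lies 19 mm behind it; z points along the fingers, y is the line along which they close (so a half turn about z gives the same grasp; the last joint's range is limited). The gripper opens to 85 mm and grips with 20 to 120 N. Pads are 22 mm wide; open, the fingers measure 114 mm over their backs; the gripper's body (76 mm by 85 mm) begins 54 mm behind the grasp point. The pads swing forward as they close: fully open they stand 13 mm farther back than shut.
Start: joints at [-1.013, 0.04, 0.085, 0, -1.615, -0.334], TCP at [0.133, -0.585, 0.231] pointing down, gripper open.
Joint ranges: [-2.56, 2.56], [-1.29, 2.01], [-1.08, 1.49], [-3.29, 1.98], [-2.81, -0.18], [-2.99, 2.99]. Speed limits (rad/s): [2.57, 2.57, 3.01, 3.14, 3.14, 3.14].

INTERFACE

Orientations are given as a unit quaternion [x, y, z, w].
In Python, from station import ctrl gives the robot as it stands. The module is installed in compiled form; this text tells all that it offers.
- The arm moves only by the tool servo_tool, never from a script. Its argument "series" is a list of rows, each a list of 2 entries, a list of its own where there are three numbers: the shift along the world's x, y, z in cm, then the turn, a rotation vector about the world's x, y, z in degrees. A call has 1 to 5 rows; each row shifts and turns the commanded pose from where the row before left it; what a row does not reach is not made up. A row lasts 1/8 s, in which the tool goes at most 62.5 mm and 10.7 degrees, less where a joint would pass 70% of its speed; a pose out of reach is approached as far as the arm can. A call with a gripper value outside its range is refused whole. "claw" is the closure, from 0 (fully open) to 1 (shut), set as the call begins (left out, the last holds). The fingers move at their own pace and stop on an object; "force" is the grip in N (left out, the last holds). Time passes only in rows, so rows that do not move let the fingers close. It gives the time, the measured TCP pose, the force, the opening and the grip force at its end, in the units of the state.
- ctrl.get_obs(): the state, without advancing time (a new reading comes with each control period).
- ctrl.grab_frame(name): name is "scene" or "side" or "wrist"; returns a dict with "pixels" (384x512x3 uint8, red, green, blue), "z_map" (384x512 float32, m along the optical axis (not along the pixel's ray), 0 where there is no reading), "fx", "fy", "cx", "cy" (pixels), "camera_from_world" (4x4, takes a point from world to camera coordinates); the wrist camera has in their place "mount" (4x4, takes a point from camera to tool coordinates, whose origin is the TCP and whose axes are the flange's). Camera axes: x right, y down, z forward; pixel columns grow to the right and rows downward; lengths in m; the calibration is good to about 2 mm. The wrist camera is an equidistant fisheye: a pixel r from the principal point sees the ray r / f radians off the axis. A picture is of the moment at which its call begins: read the wrist's pose just before it.
- ctrl.close_job(): hands the job in; it is judged then, once.
Trained networks look in the newest picture that a camera, given by its name, has taken for a name from the list of things; names that differ only in an ending like _2 or _b are one class to them, and where a whole thing is asked for, a point or a joint stands for the part that bears it (a point fixed in the world has none). Each returns a list of dicts, best first, with "p" (0 to 1); they miss things now and then, are a little off and sometimes report something else, mostly with a low value. They report only what shows in the picture. A call takes as long as a camera call.
- ctrl.cut_out(label, camera): "region" (384x512 bool, what is visible of it) and "box" ([left, top, right, bottom] in pixels, round what is visible of it).
- ctrl.pinpoint(label, camera): "centre" ([row, column] in pixels: a listed point, or the origin of a listed thing).
The state is a dict: "time": time; "qpos": joint angles; "dq": joint speeds; "joint_efforts": joint torques, N m; "tool_pos": TCP position; "tool_rot": TCP orientation; "contact_force": force on the tool from outside, world axes, zero at the start; "moment": the same for the moment, N m; "opening": finger opening in m; "finger_force": force on a finger pad.
Only numpy, scipy, OpenCV 4.12 (cv2) and the standard library are available. Lean on these libraries where they do the work, as an engineer would, in place of code of your own. Each camera call takes 0.05 s, during which the arm holds its last target. There are 200 camera calls.

## Working session

There is one attempt and no reset: what is moved stays moved. The work goes in short steps, Python scripts to look and compute and a tool call to move; the robot and the scene stay as the last step left them, time stands still between calls to the robot, and variables do not carry over. Pictures are saved under pics/ and viewed, at most 14 in all, crops included, and the job is handed in when it is done.

Besides the shell and the picture viewer there is one more tool, called after "Request:" in YAML: its name, and indented under it one key for each argument. servo_tool: Moves the arm, as the interface text tells. Its arguments: {"type":"object","properties":{"series":{"type":"array","items":{"type":"array"}},"claw":{"type":"number"},"force":{"type":"number"}},"required":["series"]}

```bash
mkdir -p pics
cat > h.py <<'E'
import numpy as np, cv2
from station import ctrl
def save(f,n): cv2.imwrite('pics/'+n,cv2.cvtColor(f['pixels'],cv2.COLOR_RGB2BGR))
def cloud(f):
    z=f['z_map']; v,u=np.indices(z.shape)
    P=np.stack([(u-f['cx'])/f['fx']*z,(v-f['cy'])/f['fy']*z,z],-1)
    T=np.linalg.inv(f['camera_from_world']); return P@T[:3,:3].T+T[:3,3]
E
python3 - <<'E'
from h import *
fs={}
for c in ['scene','side']:
    f=ctrl.grab_frame(c); fs[c]=f; save(f,c+'0.png'); W=cloud(f)
    print(c, np.linalg.inv(f['camera_from_world'])[:3,3].round(3))
    for n in ['tin_center','bottle_center','jar_center','can_center','tray','rack']:
        r=ctrl.cut_out(n,c)
        for d in r[:2]:
            m=d['region']&(f['z_map']>0); P=W[m]
            if len(P)<5: continue
            hi=P[:,2].max() if len(P) else 0
            zt=np.percentile(P[:,2],98); T=P[P[:,2]>zt-.004]
            (cx,cy),(w,h),a=cv2.minAreaRect(P[:,:2].astype(np.float32)*1000)
            print(n,round(d['p'],2),d['box'],'top',zt.round(3),T.mean(0).round(3),'rect',[round(x,1) for x in(cx,cy,w,h,a)])
a=np.vstack([fs['scene']['pixels'],fs['side']['pixels']])
cv2.imwrite('pics/both0.png',cv2.cvtColor(a,cv2.COLOR_RGB2BGR)[:, :])
print(ctrl.get_obs())
E
```

```text
scene [1.052 0.041 0.758]
tin_center 0.69 [205.4, 216.5, 231.3, 248.1] top 0.057 [ 0.646 -0.1    0.055] rect [642.7, -109.7, 72.9, 50.8, 68.0]
bottle_center 0.91 [294.2, 213.5, 320.4, 254.1] top 0.116 [0.636 0.079 0.115] rect [640.4, 78.7, 33.2, 41.0, 1.6]
jar_center 0.82 [155.8, 212.9, 184.4, 250.3] top 0.078 [ 0.662 -0.192  0.076] rect [660.9, -192.2, 49.2, 47.5, 30.9]
jar_center 0.48 [241.3, 223.0, 279.7, 261.4] top 0.012 [ 0.65  -0.009  0.01 ] rect [640.0, -14.9, 85.7, 83.2, 6.2]
can_center 0.94 [246.9, 214.8, 267.5, 252.5] top 0.094 [ 0.65  -0.01   0.093] rect [639.7, -21.0, 54.6, 50.0, 7.5]
tray 0.91 [144.2, 224.0, 334.0, 268.7] top 0.012 [ 0.671 -0.058  0.01 ] rect [645.0, -59.2, 99.0, 378.2, 6.5]
rack 0.56 [189.6, 158.6, 359.9, 193.5] top 0.024 [ 0.468 -0.011  0.027] rect [464.2, -12.2, 113.2, 382.6, 9.1]
side [0.486 0.617 0.474]
tin_center 0.65 [192.7, 180.0, 222.0, 202.8] top 0.056 [ 0.642 -0.096  0.054] rect [629.7, -79.9, 43.1, 84.7, 36.7]
bottle_center 0.78 [181.5, 201.5, 206.0, 257.7] top 0.114 [0.634 0.085 0.113] rect [652.0, 9.2, 44.4, 198.0, 13.2]
jar_center 0.81 [19
[... 674 characters left out ...]
: array([-1.01330457e+00,  4.01763638e-02,  8.47726374e-02, -1.75365700e-05,
       -1.61548934e+00, -3.33691869e-01]), 'dq': array([ 8.61959831e-04, -3.70159636e-05, -3.46595707e-05,  1.46621393e-04,
        7.56818894e-04, -6.10756438e-04]), 'joint_efforts': array([ 4.94782162e-04, -3.67819619e+01,  3.47387516e+01,  6.93218350e+00,
       -8.91933050e-04, -1.38608453e-06]), 'tool_pos': array([ 0.13317175, -0.5850032 ,  0.23125609]), 'tool_rot': array([-1.11666952e-01,  9.93745687e-01,  4.74205441e-05, -1.29420420e-05]), 'contact_force': array([0.22821848, 0.05872175, 0.35344507]), 'moment': array([ 0.01664495, -0.0153395 ,  0.01734977]), 'finger_force': 0.0, 'opening': 0.08550440372090228}
```

View pics/scene0.png

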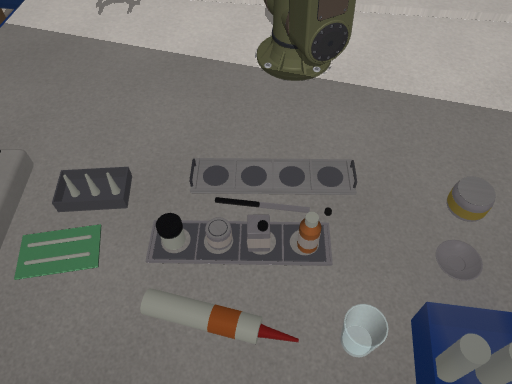

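View pics/side0.png

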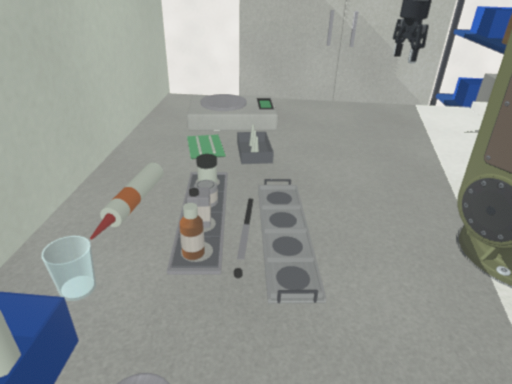

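The tray is the farther rack. From the robot's left, the samples are bottle (305,235), can (258,233), tin (218,235) and jar (172,232). The rack's bays are at row 176, columns 215, 254, 292 and 330. The targets are therefore bottle to y=-132, can to -44, tin to +44 and jar to +132. Next I'll refine the poses.

```bash
cat > m.py <<'E'
from h import *
from scipy.optimize import least_squares
fs={c:ctrl.grab_frame(c) for c in ['scene','side']}
g={'tin':(.026,.646,-.104,.045),'bottle':(.021,.636,.076,.07),'jar':(.0245,.66,-.192,.06),'can':(0,.645,-.013,.07)}
for c,f in fs.items():
    W=cloud(f); ok=f['z_map']>0
    for n,(r,x,y,h) in g.items():
        d=np.hypot(W[...,0]-x,W[...,1]-y)
        zl,zh={'tin':(.02,.05),'bottle':(.02,.078),'jar':(.02,.055),'can':(.02,.082)}[n]
        P=W[ok&(d<.04)&(W[...,2]>zl)&(W[...,2]<zh)]
        if r:
            rr={'tin':.026,'bottle':.021,'jar':.0235}[n]
            s=least_squares(lambda q:np.hypot(P[:,0]-q[0],P[:,1]-q[1])-rr,[x,y],loss='soft_l1',f_scale=.002)
            print(c,n,len(P),s.x.round(4),np.median(abs(s.fun)).round(4))
        T=W[ok&(d<.04)&(W[...,2]>{'tin':.05,'bottle':.108,'jar':.07,'can':.08}[n])]
        if n=='can': T=T[T[:,2]<.088]
        if len(T)>4:
            a=cv2.minAreaRect(T[:,:2].astype(np.float32)*1000); print('   top',len(T),np.array(a[0]).round(1),np.array(a[1]).round(1),round(a[2],1),T[:,2].mean().round(3))
    # discs of rack: dark blobs in rack region at z~6mm
    gray=cv2.cvtColor(f['pixels'],cv2.COLOR_RGB2GRAY)
    R=(ok&(W[...,2]<.03)&(abs(W[...,0]-.464)<.045)&(abs(W[...,1]+.012)<.19))
    t,_=cv2.threshold(gray[R].reshape(-1,1),0,255,cv2.THRESH_OTSU)
    k,L,S,C=cv2.connectedComponentsWithStats((R&(gray<t)).astype(np.uint8))
    T=np.linalg.inv(f['camera_from_world'])
    cs=[]
    for i in range(1,k):
        if S[i,4]>120:
            u,v=C[i]; ray=T[:3,:3]@[(u-f['cx'])/f['fx'],(v-f['cy'])/f['fy'],1]; p=T[:3,3]+ray*(.006-T[2,3])/ray[2]; cs.append(p[:2]); print('  disc',S[i,4],p.round(4))
    for n in ['rack','tray']:
      for d in ctrl.pinpoint(n,c)[:1]:
        v,u=d['centre']; ray=T[:3,:3]@[(u-f['cx'])/f['fx'],(v-f['cy'])/f['fy'],1]; p=T[:3,3]-ray*T[2,3]/ray[2]; print('  origin',n,d['p'],p.round(4))
E
python3 m.py
```

```text
scene tin 198 [ 0.6452 -0.1003] 0.0004
   top 471 [ 646.  -100.2] [51.  49.8] 52.8 0.055
scene bottle 316 [0.6346 0.0792] 0.0004
   top 145 [635.5  79. ] [23.1 24.1] 2.9 0.114
scene jar 206 [ 0.6598 -0.1927] 0.0004
   top 473 [ 660.4 -191.8] [48.8 48.3] 14.9 0.076
   top 370 [643.3 -19.5] [44.9 42.5] 8.7 0.083
  disc 421 [ 0.4798 -0.1425  0.006 ]
  disc 410 [ 0.4694 -0.0548  0.006 ]
  disc 409 [0.4591 0.0328 0.006 ]
  disc 415 [0.4487 0.1197 0.006 ]
  origin rack 0.85 [ 0.4676 -0.0121  0.    ]
  origin tray 0.77 [ 0.6492 -0.0646  0.    ]
side tin 88 [ 0.6444 -0.0973] 0.0005
   top 158 [ 643.7 -101.7] [42.8 52.6] 77.9 0.054
side bottle 592 [0.634 0.082] 0.0005
   top 122 [633.4  83. ] [24.2 23.9] 12.9 0.113
side jar 215 [ 0.6593 -0.1901] 0.0007
   top 174 [ 659.3 -187.9] [48.  48.9] 53.4 0.074
   top 199 [641.4 -15.6] [43.1 45.9] 8.1 0.083
  disc 256 [ 0.4788 -0.1383  0.006 ]
  disc 345 [ 0.4687 -0.0498  0.006 ]
  disc 464 [0.4582 0.0374 0.006 ]
  disc 744 [0.4462 0.1286 0.006 ]
  origin rack 0.73 [0.4591 0.0022 0.    ]
```

Request:
servo_tool:
  series:
    - [[4,3.5,0],[0,0,10]]
    - [[4.5,3.5,0],[0,0,10]]
    - [[4.5,3.5,0],[0,0,10]]
    - [[4.5,3.5,0],[0,0,10]]
    - [[4.5,3.5,0],[0,0,10]]
  claw: 0
  force: 35

```text
time: 1.62
tool_pos: [0.3544, -0.4087, 0.2316]
tool_rot: [-0.524, 0.852, -0.0, 0.0]
contact_force: [0.0, -1.6, -0.4]
opening: 0.0854
finger_force: 0.0
```

Request:
servo_tool:
  series:
    - [[5,3.6,0],[0,0,9]]
    - [[5,3.6,0],[0,0,9]]
    - [[5,3.6,0],[0,0,9]]
    - [[5,3.6,0],[0,0,7]]
    - [[5,3.6,0],[0,0,0]]

```text
time: 2.25
tool_pos: [0.6047, -0.2286, 0.2315]
tool_rot: [0.748, -0.663, 0.0, -0.0]
contact_force: [1.4, -1.1, -0.1]
opening: 0.0854
finger_force: 0.0
```

Request:
servo_tool:
  series:
    - [[5.5,3.8,0],[0,0,0]]
    - [[0,0,-2],[0,0,0]]
    - [[0,0,0],[0,0,0]]

```text
time: 2.62
tool_pos: [0.6542, -0.1937, 0.2085]
tool_rot: [0.748, -0.663, -0.002, 0.001]
contact_force: [0.4, -0.2, 0.7]
opening: 0.0856
finger_force: 0.0
```

Request:
servo_tool:
  series:
    - [[0.5,0.3,-4],[0,0,0]]
    - [[0,0,-5],[0,0,0]]
    - [[0,0,-4.5],[0,0,0]]
    - [[0,0,-3.5],[0,0,0]]
    - [[0,0,-1.4],[0,0,0]]

```text
time: 3.25
tool_pos: [0.6584, -0.1922, 0.0262]
tool_rot: [0.748, -0.664, -0.001, 0.001]
contact_force: [-0.2, -1.4, 0.6]
opening: 0.0852
finger_force: 0.0
```

Request:
servo_tool:
  series:
    - [[0,0,0],[0,0,0]]
    - [[0,0,0],[0,0,0]]
    - [[0,0,0],[0,0,0]]
    - [[0,0,0],[0,0,0]]
    - [[0,0,0],[0,0,0]]
  claw: 1

```text
time: 3.88
tool_pos: [0.6609, -0.1919, 0.0302]
tool_rot: [0.748, -0.664, 0.002, -0.001]
contact_force: [-1.6, -0.1, 5.9]
opening: 0.0493
finger_force: 35.8
```

Request:
servo_tool:
  series:
    - [[0,0,1],[0,0,0]]
    - [[0,0,2],[0,0,0]]
    - [[0,0,3],[0,0,0]]
    - [[0,0,0],[0,0,0]]

```text
time: 4.38
tool_pos: [0.6616, -0.1919, 0.0922]
tool_rot: [0.748, -0.664, 0.003, -0.002]
contact_force: [-0.3, -1.2, -1.6]
opening: 0.049
finger_force: 36.5
```

Run:
```python
from h import *
o=ctrl.get_obs(); print(o['tool_pos'],o['contact_force'],o['opening'],o['finger_force'])
a=ctrl.grab_frame('side')['pixels'][100:250,140:290]; b=ctrl.grab_frame('scene')['pixels'][130:280,110:260]
cv2.imwrite('pics/g1.png',cv2.cvtColor(cv2.resize(np.hstack([a,b]),(800,400),interpolation=cv2.INTER_CUBIC),cv2.COLOR_RGB2BGR))
```

```text
[ 0.66156166 -0.19189759  0.09221007] [-0.25900917 -1.22875667 -1.62412719] 0.04903172208519139 36.51052415370941
```

View pics/g1.png

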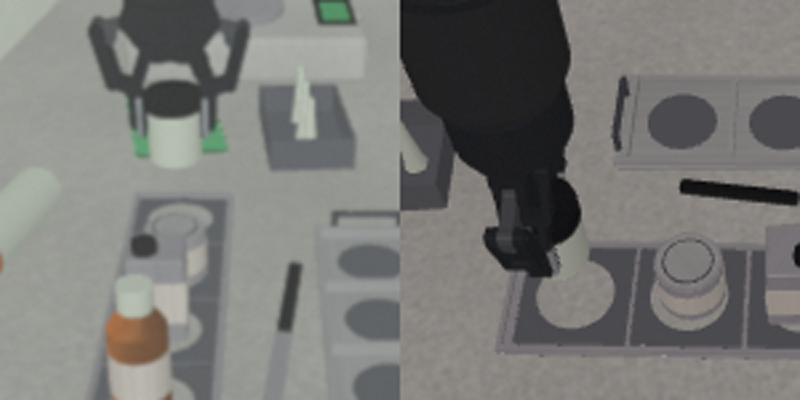

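The jar is held upright by the pads, about 6 cm above the tray, and the other samples are untouched. I'll carry it to the left bay.

Request:
servo_tool:
  series:
    - [[-5,0.5,1],[0,0,0]]
    - [[-5.5,2,0],[0,0,0]]
    - [[-5,3.5,0],[0,0,0]]
    - [[-3.5,5,0],[0,0,0]]
    - [[-1.5,5.5,0],[0,0,0]]

```text
time: 5.1
tool_pos: [0.4526, -0.0258, 0.0966]
tool_rot: [0.747, -0.664, -0.0, 0.0]
contact_force: [1.7, 1.3, -2.3]
opening: 0.0492
finger_force: 36.8
```

Request:
servo_tool:
  series:
    - [[-0.4,5.5,0],[0,0,0]]
    - [[-0.4,5.5,0],[0,0,0]]
    - [[0,3.5,0],[0,0,0]]
    - [[0,0,-1],[0,0,0]]
    - [[0,0,0],[0,0,0]]

```text
time: 5.72
tool_pos: [0.4455, 0.1179, 0.0855]
tool_rot: [0.748, -0.664, -0.001, 0.002]
contact_force: [-0.1, -0.2, -0.7]
opening: 0.0492
finger_force: 36.8
```

Request:
servo_tool:
  series:
    - [[0.2,0.5,-2],[0,0,0]]
    - [[0,0,-2],[0,0,0]]
    - [[0,0,-1.2],[0,0,0]]
    - [[0,0,-0.4],[0,0,0]]
    - [[0,0,0],[0,0,0]]

```text
time: 6.35
tool_pos: [0.4488, 0.1233, 0.0316]
tool_rot: [0.748, -0.664, 0.0, -0.0]
contact_force: [-0.7, 0.0, -0.6]
opening: 0.0488
finger_force: 36.8
```

Request:
servo_tool:
  series:
    - [[0,0,-0.2],[0,0,0]]
    - [[0,0,-0.2],[0,0,0]]
    - [[0,0,-0.1],[0,0,0]]
    - [[0,0,0],[0,0,0]]

```text
time: 6.85
tool_pos: [0.4486, 0.1235, 0.0264]
tool_rot: [0.748, -0.664, 0.0, -0.0]
contact_force: [0.9, 0.4, -1.8]
opening: 0.0488
finger_force: 36.9
```

Request:
servo_tool:
  series:
    - [[0,0,-0.1],[0,0,0]]
    - [[0,0,-0.1],[0,0,0]]
    - [[0,0,0],[0,0,0]]

```text
time: 7.22
tool_pos: [0.4492, 0.1237, 0.0261]
tool_rot: [0.748, -0.664, 0.001, -0.0]
contact_force: [-4.9, -1.2, 10.0]
opening: 0.0492
finger_force: 37.2
```

Request:
servo_tool:
  series:
    - [[0,0,0],[0,0,0]]
    - [[0,0,0],[0,0,0]]
    - [[0,0,0],[0,0,0]]
    - [[0,0,0],[0,0,0]]
  claw: 0

```text
time: 7.72
tool_pos: [0.4485, 0.1235, 0.0241]
tool_rot: [0.748, -0.664, -0.0, 0.0]
contact_force: [0.5, -0.2, -0.2]
opening: 0.0855
finger_force: 0.0
```

Request:
servo_tool:
  series:
    - [[0,0,2],[0,0,0]]
    - [[0,0,4],[0,0,0]]
    - [[0,0,5],[0,0,0]]
    - [[2,-3,2],[0,0,0]]
    - [[3.5,-4.5,0],[0,0,0]]

```text
time: 8.35
tool_pos: [0.5052, 0.0489, 0.1573]
tool_rot: [0.749, -0.663, 0.001, -0.003]
contact_force: [0.1, 0.6, -0.4]
opening: 0.0855
finger_force: 0.0
```

Request:
servo_tool:
  series:
    - [[3.5,-4.5,0],[0,0,0]]
    - [[3.5,-4.5,0],[0,0,0]]
    - [[3.5,-4,0],[0,0,0]]
    - [[3.5,-2,0],[0,0,0]]
    - [[0,0,0],[0,0,0]]

```text
time: 8.98
tool_pos: [0.6444, -0.1033, 0.1516]
tool_rot: [0.747, -0.665, -0.001, 0.001]
contact_force: [0.1, 0.2, -0.4]
opening: 0.0852
finger_force: 0.0
```

Request:
servo_tool:
  series:
    - [[0.1,0.4,-3],[0,0,0]]
    - [[0,0,-4],[0,0,0]]
    - [[0,0,-3.5],[0,0,0]]
    - [[0,0,-2.3],[0,0,0]]
    - [[0,0,0],[0,0,0]]

```text
time: 9.6
tool_pos: [0.6429, -0.097, 0.0241]
tool_rot: [0.748, -0.664, -0.002, 0.001]
contact_force: [0.6, 0.9, 1.0]
opening: 0.0849
finger_force: 0.0
```

Request:
servo_tool:
  series:
    - [[0,0,0],[0,0,0]]
    - [[0,0,0],[0,0,0]]
    - [[0,0,0],[0,0,0]]
    - [[0,0,0],[0,0,0]]
    - [[0,0,0],[0,0,0]]
  claw: 1

```text
time: 10.22
tool_pos: [0.6457, -0.0974, 0.0285]
tool_rot: [0.748, -0.664, 0.001, -0.001]
contact_force: [-0.6, 1.1, 6.3]
opening: 0.0508
finger_force: 37.3
```

Request:
servo_tool:
  series:
    - [[0,0,1],[0,0,0]]
    - [[0,0,2.5],[0,0,0]]
    - [[0,0,3.5],[0,0,0]]
    - [[-3,0,2],[0,0,0]]
    - [[-4.5,0,0],[0,0,0]]

```text
time: 10.85
tool_pos: [0.5699, -0.0975, 0.1181]
tool_rot: [0.748, -0.664, 0.001, -0.001]
contact_force: [0.3, 0.7, -1.0]
opening: 0.0508
finger_force: 37.3
```

Request:
servo_tool:
  series:
    - [[-4.5,3,0],[0,0,0]]
    - [[-4,4,0],[0,0,0]]
    - [[-2.5,4,-1],[0,0,0]]
    - [[-0.2,2.2,-2],[0,0,0]]
    - [[0,0,0],[0,0,0]]

```text
time: 11.48
tool_pos: [0.4562, 0.0354, 0.0849]
tool_rot: [0.749, -0.663, -0.001, 0.001]
contact_force: [-1.0, -0.3, -2.0]
opening: 0.051
finger_force: 37.3
```

Request:
servo_tool:
  series:
    - [[0.2,0,-2],[0,0,0]]
    - [[0,0,-2],[0,0,0]]
    - [[0,0,-1.2],[0,0,0]]
    - [[0,0,-0.4],[0,0,0]]
    - [[0,0,0],[0,0,0]]

```text
time: 12.1
tool_pos: [0.4599, 0.0343, 0.0307]
tool_rot: [0.748, -0.664, 0.0, -0.0]
contact_force: [0.7, -0.7, -1.7]
opening: 0.0507
finger_force: 37.4
```

Request:
servo_tool:
  series:
    - [[0,0,-0.1],[0,0,0]]
    - [[0,0,-0.1],[0,0,0]]
    - [[0,0,-0.1],[0,0,0]]
    - [[0,0,0],[0,0,0]]

```text
time: 12.6
tool_pos: [0.4596, 0.0345, 0.0273]
tool_rot: [0.748, -0.664, -0.0, 0.0]
contact_force: [0.4, -0.3, -1.9]
opening: 0.0509
finger_force: 37.4
```

Request:
servo_tool:
  series:
    - [[0,0,-0.1],[0,0,0]]
    - [[0,0,-0.1],[0,0,0]]
    - [[0,0,-0.1],[0,0,0]]
    - [[0,0,0],[0,0,0]]

```text
time: 13.1
tool_pos: [0.4597, 0.0345, 0.0245]
tool_rot: [0.748, -0.664, 0.0, 0.0]
contact_force: [-1.6, 0.2, 0.7]
opening: 0.0507
finger_force: 37.5
```

Request:
servo_tool:
  series:
    - [[0,0,-0.1],[0,0,0]]
    - [[0,0,0],[0,0,0]]
    - [[0,0,0],[0,0,0]]
    - [[0,0,0],[0,0,0]]
    - [[0,0,0],[0,0,0]]
  claw: 0

```text
time: 13.72
tool_pos: [0.4596, 0.0345, 0.0233]
tool_rot: [0.748, -0.664, -0.0, 0.0]
contact_force: [0.8, -0.5, -0.0]
opening: 0.0854
finger_force: 0.0
```

Request:
servo_tool:
  series:
    - [[0,0,2],[0,0,0]]
    - [[0,0,5],[0,0,0]]
    - [[0,0,5.5],[0,0,0]]
    - [[3,-0.8,1],[0,0,1.5]]
    - [[5,-1.5,0],[0,0,0]]

```text
time: 14.35
tool_pos: [0.5413, 0.012, 0.1613]
tool_rot: [0.757, -0.653, 0.001, -0.002]
contact_force: [0.8, 1.0, 0.4]
opening: 0.0855
finger_force: 0.0
```

Request:
servo_tool:
  series:
    - [[5,-1.5,0],[0,0,0]]
    - [[4,-1,0],[0,0,0]]
    - [[1.3,-0.4,0],[0,0,0]]
    - [[0,0,0],[0,0,0]]

```text
time: 14.85
tool_pos: [0.6429, -0.0179, 0.157]
tool_rot: [0.756, -0.654, -0.001, 0.001]
contact_force: [-0.7, 0.0, -0.1]
opening: 0.0856
finger_force: 0.0
```

Request:
servo_tool:
  series:
    - [[0,0,-3],[0,0,0]]
    - [[0,0,-4],[0,0,0]]
    - [[0,0,-3.5],[0,0,0]]
    - [[0,0,-1.6],[0,0,0]]
    - [[0,0,0],[0,0,0]]

```text
time: 15.48
tool_pos: [0.642, -0.0174, 0.0369]
tool_rot: [0.757, -0.654, -0.0, 0.001]
contact_force: [-0.1, -0.1, 0.7]
opening: 0.0858
finger_force: 0.0
```

Request:
servo_tool:
  series:
    - [[0,0,0],[0,0,0]]
    - [[0,0,0],[0,0,0]]
    - [[0,0,0],[0,0,0]]
    - [[0,0,0],[0,0,0]]
    - [[0,0,0],[0,0,0]]
  claw: 1

```text
time: 16.1
tool_pos: [0.6434, -0.0174, 0.0389]
tool_rot: [0.757, -0.654, 0.001, -0.001]
contact_force: [-0.9, 0.9, 6.2]
opening: 0.0434
finger_force: 37.3
```

Request:
servo_tool:
  series:
    - [[0,0,1],[0,0,0]]
    - [[0,0,2.5],[0,0,0]]
    - [[0,0,3.5],[0,0,0]]
    - [[-3,-0.5,1],[0,0,0]]
    - [[-4.5,-1,0],[0,0,-1.5]]

```text
time: 16.73
tool_pos: [0.5673, -0.0324, 0.1179]
tool_rot: [0.748, -0.664, 0.0, -0.0]
contact_force: [-0.6, -0.5, -1.4]
opening: 0.0434
finger_force: 36.8
```

Request:
servo_tool:
  series:
    - [[-4.5,-1,0],[0,0,0]]
    - [[-4,-1,-1],[0,0,0]]
    - [[-1.5,0,-2],[0,0,0]]
    - [[0,0,0],[0,0,0]]

```text
time: 17.23
tool_pos: [0.466, -0.0526, 0.0861]
tool_rot: [0.748, -0.664, -0.001, 0.001]
contact_force: [-0.8, 0.5, -2.4]
opening: 0.0436
finger_force: 36.7
```

Contact is expected near TCP z=0.035.

Request:
servo_tool:
  series:
    - [[0.2,0,-2],[0,0,0]]
    - [[0,0,-1.5],[0,0,0]]
    - [[0,0,-0.8],[0,0,0]]
    - [[0,0,-0.3],[0,0,0]]
    - [[0,0,0],[0,0,0]]

```text
time: 17.85
tool_pos: [0.4698, -0.0525, 0.0415]
tool_rot: [0.748, -0.664, 0.0, 0.0]
contact_force: [0.0, -0.8, -2.0]
opening: 0.0437
finger_force: 36.8
```

Request:
servo_tool:
  series:
    - [[0,0,-0.1],[0,0,0]]
    - [[0,0,-0.1],[0,0,0]]
    - [[0,0,-0.1],[0,0,0]]
    - [[0,0,0],[0,0,0]]

```text
time: 18.35
tool_pos: [0.4695, -0.0525, 0.0382]
tool_rot: [0.748, -0.664, -0.0, 0.0]
contact_force: [0.7, 0.3, -2.0]
opening: 0.0436
finger_force: 36.8
```

Request:
servo_tool:
  series:
    - [[0,0,-0.1],[0,0,0]]
    - [[0,0,-0.1],[0,0,0]]
    - [[0,0,-0.1],[0,0,0]]
    - [[0,0,0],[0,0,0]]

```text
time: 18.85
tool_pos: [0.4695, -0.0525, 0.0352]
tool_rot: [0.748, -0.664, -0.0, 0.0]
contact_force: [0.6, 0.2, -1.8]
opening: 0.0434
finger_force: 36.8
```

Request:
servo_tool:
  series:
    - [[0,0,-0.1],[0,0,0]]
    - [[0,0,-0.1],[0,0,0]]
    - [[0,0,0],[0,0,0]]

```text
time: 19.23
tool_pos: [0.47, -0.0526, 0.0348]
tool_rot: [0.748, -0.664, 0.001, -0.0]
contact_force: [-4.6, 0.8, 6.1]
opening: 0.0437
finger_force: 37.8
```

Request:
servo_tool:
  series:
    - [[0,0,0],[0,0,0]]
    - [[0,0,0],[0,0,0]]
    - [[0,0,0],[0,0,0]]
    - [[0,0,0],[0,0,0]]
  claw: 0

```text
time: 19.73
tool_pos: [0.4696, -0.0525, 0.0331]
tool_rot: [0.748, -0.664, -0.0, 0.0]
contact_force: [-0.2, -0.1, 0.2]
opening: 0.0853
finger_force: 0.0
```

Request:
servo_tool:
  series:
    - [[0,0,2],[0,0,0]]
    - [[0,0,5],[0,0,0]]
    - [[0,0,5.5],[0,0,0]]
    - [[3,2.5,3],[0,0,0]]
    - [[4.5,4,0],[0,0,0]]

```text
time: 20.35
tool_pos: [0.5468, 0.0128, 0.193]
tool_rot: [0.747, -0.664, 0.002, -0.003]
contact_force: [0.6, 0.4, 0.9]
opening: 0.0851
finger_force: 0.0
```

Request:
servo_tool:
  series:
    - [[4.5,4,0],[0,0,0]]
    - [[4,2.5,0],[0,0,0]]
    - [[0.5,0.4,0],[0,0,0]]
    - [[0,0,0],[0,0,0]]

```text
time: 20.85
tool_pos: [0.6346, 0.0815, 0.1876]
tool_rot: [0.748, -0.664, -0.0, 0.001]
contact_force: [-0.7, -0.3, 0.9]
opening: 0.0854
finger_force: 0.0
```

Request:
servo_tool:
  series:
    - [[0,0,-3.5],[0,0,0]]
    - [[0,0,-4.5],[0,0,0]]
    - [[0,0,-3.5],[0,0,0]]
    - [[0,0,-2.4],[0,0,0]]
    - [[0,0,0],[0,0,0]]

```text
time: 21.48
tool_pos: [0.6329, 0.0805, 0.0481]
tool_rot: [0.748, -0.664, -0.001, 0.001]
contact_force: [0.2, 0.1, 1.0]
opening: 0.0855
finger_force: 0.0
```

Request:
servo_tool:
  series:
    - [[0,0,0],[0,0,0]]
    - [[0,0,0],[0,0,0]]
    - [[0,0,0],[0,0,0]]
    - [[0,0,0],[0,0,0]]
    - [[0,0,0],[0,0,0]]
  claw: 1

```text
time: 22.1
tool_pos: [0.6352, 0.0816, 0.0511]
tool_rot: [0.748, -0.664, 0.001, -0.001]
contact_force: [-2.2, -0.3, 6.1]
opening: 0.0408
finger_force: 35.5
```

Request:
servo_tool:
  series:
    - [[0,0,1],[0,0,0]]
    - [[0,0,2.5],[0,0,0]]
    - [[0,0,3.5],[0,0,0]]
    - [[0,-2.5,3],[0,0,0]]
    - [[-1,-4.5,0],[0,0,0]]

```text
time: 22.72
tool_pos: [0.626, 0.0119, 0.1526]
tool_rot: [0.749, -0.663, 0.002, -0.002]
contact_force: [0.8, -0.5, -2.2]
opening: 0.0407
finger_force: 35.8
```

Request:
servo_tool:
  series:
    - [[-2,-4.5,0],[0,0,0]]
    - [[-3,-4.5,0],[0,0,0]]
    - [[-4,-4,0],[0,0,0]]
    - [[-4,-2,-1],[0,0,0]]
    - [[-1.7,-0.2,-2],[0,0,0]]

```text
time: 23.35
tool_pos: [0.4765, -0.1418, 0.1202]
tool_rot: [0.747, -0.665, 0.001, -0.001]
contact_force: [-0.1, -0.4, -1.2]
opening: 0.0406
finger_force: 35.9
```

Request:
servo_tool:
  series:
    - [[0,0,0],[0,0,0]]
    - [[0,0,0],[0,0,0]]

```text
time: 23.6
tool_pos: [0.4784, -0.1404, 0.1202]
tool_rot: [0.748, -0.664, 0.001, -0.0]
contact_force: [-0.3, 0.3, -1.7]
opening: 0.041
finger_force: 35.9
```

Request:
servo_tool:
  series:
    - [[0,0,-2.5],[0,0,0]]
    - [[0,0,-2.5],[0,0,0]]
    - [[0,0,-1.2],[0,0,0]]
    - [[0,0,-0.5],[0,0,0]]
    - [[0,0,0],[0,0,0]]

```text
time: 24.22
tool_pos: [0.4781, -0.1404, 0.0529]
tool_rot: [0.748, -0.664, 0.0, -0.0]
contact_force: [-0.8, 0.5, -1.5]
opening: 0.0411
finger_force: 36.0
```

Request:
servo_tool:
  series:
    - [[0,0,-0.2],[0,0,0]]
    - [[0,0,-0.1],[0,0,0]]
    - [[0,0,-0.1],[0,0,0]]
    - [[0,0,0],[0,0,0]]

```text
time: 24.72
tool_pos: [0.4776, -0.1405, 0.0483]
tool_rot: [0.748, -0.664, -0.0, 0.0]
contact_force: [0.4, -0.5, -1.4]
opening: 0.0411
finger_force: 36.0
```

Request:
servo_tool:
  series:
    - [[0,0,-0.1],[0,0,0]]
    - [[0,0,-0.1],[0,0,0]]
    - [[0,0,0],[0,0,0]]

```text
time: 25.1
tool_pos: [0.4777, -0.1406, 0.047]
tool_rot: [0.748, -0.664, 0.0, 0.0]
contact_force: [-3.5, 0.5, 4.3]
opening: 0.0407
finger_force: 36.6
```

Request:
servo_tool:
  series:
    - [[0,0,0],[0,0,0]]
    - [[0,0,0],[0,0,0]]
    - [[0,0,0],[0,0,0]]
    - [[0,0,0],[0,0,0]]
  claw: 0

```text
time: 25.6
tool_pos: [0.4776, -0.1405, 0.0461]
tool_rot: [0.748, -0.664, -0.0, 0.0]
contact_force: [0.0, 0.6, -0.2]
opening: 0.0857
finger_force: 0.0
```

Request:
servo_tool:
  series:
    - [[0,0,2],[0,0,0]]
    - [[0,0,4.5],[0,0,0]]
    - [[0,0,5.5],[0,0,0]]
    - [[0,-2,4],[0,0,0]]
    - [[0,-4.5,1],[0,0,0]]

```text
time: 26.22
tool_pos: [0.479, -0.2057, 0.2203]
tool_rot: [0.749, -0.663, 0.003, -0.002]
contact_force: [1.6, -0.3, 0.1]
opening: 0.0855
finger_force: 0.0
```

Request:
servo_tool:
  series:
    - [[0,-4.5,0],[0,0,0]]
    - [[0,-4.5,0],[0,0,0]]
    - [[0,-4,0],[0,0,0]]
    - [[0,0,0],[0,0,0]]
    - [[0,0,0],[0,0,0]]

```text
time: 26.85
tool_pos: [0.4775, -0.3353, 0.216]
tool_rot: [0.748, -0.664, -0.0, 0.0]
contact_force: [0.1, 0.1, 0.1]
opening: 0.0853
finger_force: 0.0
```

Run:
```python
from h import *
from scipy.optimize import least_squares
g={'tin':(.026,.459,.035,.02,.046),'bottle':(.021,.479,-.14,.03,.074),'jar':(.0235,.4475,.123,.02,.05),'can':(0,.469,-.052,.07,.084)}
for c in ['scene','side']:
    f=ctrl.grab_frame(c); W=cloud(f); ok=f['z_map']>0; save(f,c+'1.png')
    for n,(r,x,y,a,b) in g.items():
        d=np.hypot(W[...,0]-x,W[...,1]-y); P=W[ok&(d<.04)&(W[...,2]>a)&(W[...,2]<b)]
        if r:
            s=least_squares(lambda q:np.hypot(P[:,0]-q[0],P[:,1]-q[1])-r,[x,y],loss='soft_l1',f_scale=.002); p=s.x
        else: p=np.array(cv2.minAreaRect(P[:,:2].astype(np.float32))[0])
        print(c,n,p.round(4),'off',((p-[x,y])*1000).round(1), 'top',W[ok&(d<.02)][:,2].max().round(3))
```

```text
scene tin [0.4604 0.0315] off [ 1.4 -3.5] top 0.054
scene bottle [ 0.4781 -0.143 ] off [-0.9 -3. ] top 0.113
scene jar [0.4484 0.1227] off [ 0.9 -0.3] top 0.075
scene can [ 0.4709 -0.0557] off [ 1.9 -3.7] top 0.092
side tin [0.4598 0.0343] off [ 0.8 -0.7] top 0.052
side bottle [ 0.4772 -0.1406] off [-1.8 -0.6] top 0.111
side jar [0.4479 0.1254] off [0.4 2.4] top 0.072
side can [ 0.4698 -0.0491] off [0.8 2.9] top 0.09
```

View pics/scene1.png

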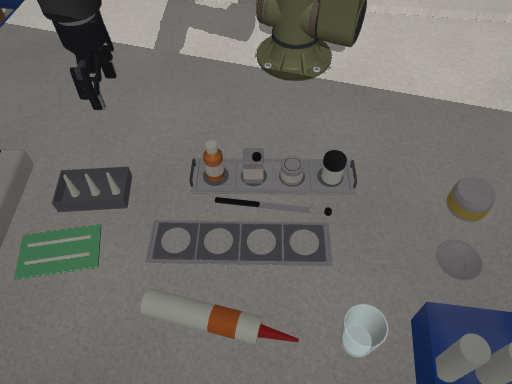

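All four samples stand upright in their bays, in mirrored order: bottle (213,165), can (253,167), tin (292,170) and jar (333,168). Averaged over the two cameras, each is within about 2 mm of its bay centre, and the arm is clear.

```bash
python3 -c "
from station import ctrl
print(ctrl.close_job())"
```

```text
the job is handed in; nothing more can be done
None
```

The job is handed in at about 27 s of the 104 s allowed: all four samples stand upright in the rack in mirrored order (from the robot's left: jar, tin, can, bottle), each within about 2 mm of its bay centre by the cameras.

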